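# Sort pipette spring cartridges by feel

### The arm

A 6-joint arm with a two-finger parallel gripper is mounted at the origin on a cart in front of the work surface, level with it; the furniture and walls round the work are solid. World frame = base frame: x ahead of the robot, y to its left, z up, the work surface at z = 0. Lengths are in m, angles in rad, forces in N, time in s.
With the tool pointing down it reaches from about 0.275 to 0.875 m from the base axis. Payload 12.5 kg.
Tool frame: the origin (TCP) lies at the very end of the fingers, on their centre line; the grasp point (between the pads) lies 19 mm behind it; z points along the fingers, y is the line along which they close (so a half turn about z gives the same grasp; the last joint's range is limited). The gripper opens to 85 mm and grips with 20 to 120 N. Pads are 22 mm wide; open, the fingers measure 114 mm over their backs; the gripper's body (76 mm by 85 mm) begins 54 mm behind the grasp point. The pads swing forward as they close: fully open they stand 13 mm farther back than shut.
Start: joints at [1.204, 0.351, 1.652, -0, 1.139, -0.085], TCP at [0.153, 0.528, 0.231] pointing down, gripper open.
Joint ranges: [-2.75, 2.75], [-0.79, 2.1], [0.01, 2.65], [-1.57, 4.71], [0.07, 3.14], [-2.87, 2.87]. Speed limits (rad/s): [2.22, 2.22, 2.79, 3.14, 3.14, 3.14].

### API

Orientations are given as a 3x3 rotation matrix whose columns are the frame's x, y, z axes.
In Python, from bench import manip gives the robot as it stands. Calls block until the motion is done:
- manip.move_ptp(position, orientation): joint-space move of the TCP to a pose.
- manip.move_l(position, attitude=None, max_speed=0.15): straight line of the TCP; attitude=None keeps the orientation; max_speed is the mean speed in m/s.
- manip.move_j(angles): joint-space move.
- manip.set_gripper(opening, effort=None): opening from 0.0 (shut) to 1.0 (fully open); effort is the grip in N (None keeps the last); returns when the fingers have stopped.
- manip.dwell(seconds).
- manip.inverse_kinematics(position, orientation): joint angles nearest the present ones, or None.
- manip.grab_frame(name): name is "scene" or "top" or "wrist"; returns (picture, depth): 480x640x3 uint8, red, green, blue; 480x640 float32, m along the optical axis (not along the pixel's ray), 0 where there is no reading.
- manip.get_calibration(name): a dict with "camera_matrix" (3x3 intrinsics, pixels), "R" (3x3) and "t" (3): a world point X has camera coordinates R X + t. Camera axes: x right, y down, z forward; pixel columns grow to the right and rows downward; lengths in m; the calibration is good to about 2 mm. A picture is of the moment at which its call begins: read the wrist's pose just before it. get_calibration takes no time and is no camera call; for the wrist camera it gives the pose at the moment of the call.
A pose or a line that the arm cannot do raises manip.Unreachable and nothing moves.
- manip.sign_off(): hands the job in; it is judged then, once.
Trained networks look in the newest picture that a camera, given by its name, has taken for a name from the list of things; names that differ only in an ending like _2 or _b are one class to them, and where a whole thing is asked for, a point or a joint stands for the part that bears it (a point fixed in the world has none). Each returns a list of dicts, best first, with "confidence" (0 to 1); they miss things now and then, are a little off and sometimes report something else, mostly with a low value. They report only what shows in the picture. A call takes as long as a camera call.
- manip.look_for(camera, name): "at" ([x, y, z] in m, in world coordinates, good to about 4 mm: the middle of the surface that is visible of it).
Readings, each from a call of its own:
- manip.current_time(): time.
- manip.current_qpos(): joint angles.
- manip.current_joint_vel(): joint speeds.
- manip.current_joint_torque(): joint torques, N m.
- manip.current_ee_pos(): TCP position.
- manip.current_tcp_rot(): TCP orientation.
- manip.current_force(): force on the tool from outside, world axes, zero at the start.
- manip.current_ft_torque(): the same for the moment, N m.
- manip.current_grip_width(): opening from 0.0 (shut) to 1.0 (fully open).
- manip.current_grip_force(): force on a finger pad.
Only numpy, scipy, OpenCV 4.12 (cv2) and the standard library are available. Lean on these libraries where they do the work, as an engineer would, in place of code of your own. Each camera call takes 0.05 s, during which the arm holds its last target. There are 200 camera calls.

### The job

The three pipette spring cartridges on the mat came back from service mixed up and look exactly alike; only pushing down their orange plungers tells a stiff spring from a weak one, and there may be any number of either. Find out which are which, and stand the stiff ones upright in the empty white tray and the weak ones upright in the empty blue tray. Do not knock a cartridge over, and leave the small bottle, the pipette and the petri dish where they are.

Things in the scene. Friction and masses are not known exactly. Their poses are not given: they have to be found in the camera images.
- cartridge_1: spring cartridge: upright aluminium cylinder, 28 mm diameter, 62 mm tall, dark knurled band 25 to 43 mm up; 0.07 to 0.12 kg, loose. An orange plunger head on a thin stem stands out of its top, 76 mm high over all. Whether its spring is stiff or weak cannot be seen. Origin: centre of its underside, z up along its axis
- cartridge_2: spring cartridge: upright aluminium cylinder, 28 mm diameter, 62 mm tall, dark knurled band 25 to 43 mm up; 0.07 to 0.12 kg, loose. An orange plunger head on a thin stem stands out of its top, 76 mm high over all. Whether its spring is stiff or weak cannot be seen. Origin: centre of its underside, z up along its axis
- cartridge_3: spring cartridge: upright aluminium cylinder, 28 mm diameter, 62 mm tall, dark knurled band 25 to 43 mm up; 0.07 to 0.12 kg, loose. An orange plunger head on a thin stem stands out of its top, 76 mm high over all. Whether its spring is stiff or weak cannot be seen. Origin: centre of its underside, z up along its axis
- cartridge_1_head (a point): centre of the top of its plunger head (orange disc, 18 mm diameter, 6 mm thick). Pushed down it travels 10 mm to a hard stop and springs back. Stiff: does not give below 6 N, rising to about 10 N at the stop; weak: gives from 0.6 N on, rising to about 2 N at the stop
- cartridge_2_head (a point): centre of the top of its plunger head (orange disc, 18 mm diameter, 6 mm thick). Pushed down it travels 10 mm to a hard stop and springs back. Stiff: does not give below 6 N, rising to about 10 N at the stop; weak: gives from 0.6 N on, rising to about 2 N at the stop
- cartridge_3_head (a point): centre of the top of its plunger head (orange disc, 18 mm diameter, 6 mm thick). Pushed down it travels 10 mm to a hard stop and springs back. Stiff: does not give below 6 N, rising to about 10 N at the stop; weak: gives from 0.6 N on, rising to about 2 N at the stop
- white_tray: empty white open tray for the stiff cartridges, fixed; 110 mm (x) x 160 mm (y) outside at the walls, 22 mm high, lip 120 x 170 mm; walls and floor 2 mm, room inside 106 x 156 mm. Origin: centre of its underside
- blue_tray: empty light blue open tray for the weak cartridges, fixed; 80 mm (x) x 110 mm (y) outside at the walls, 18 mm high, lip 90 x 120 mm; walls and floor 2 mm, room inside 76 x 106 mm, enough for three cartridges in a row along y, 34 mm apart. Another blue tray with small bottles, far back on the bench, is not meant. Origin: centre of its underside
- work_mat: dark rubber mat, fixed, 180 mm (x) x 230 mm (y) x 3 mm. Near its corners, about 48 mm from its middle in its x and 60 mm in its y, stand the three cartridges and a small bottle, which is where by chance. Origin: centre of its underside
- white_cap_bottle: bystander: small bottle with white cap, 28 mm diameter, 57 mm tall, standing at one corner of the mat, loose. Origin: centre of its underside
- bench_pipette: bystander: white and red pipette lying behind the mat, 252 mm long (y), 53 mm wide (x), 27 mm tall, loose. Origin: centre of its underside
- petri_dish: bystander: closed petri dish, 61 mm diameter, 15 mm tall, behind the mat, loose. Origin: centre of its underside

How it is judged:
By the outcome, as a careful person would: the job done as asked, in the order asked, and still so for the second after the job is handed in, with the robot touching nothing.
It also fails if it takes over 72 s, if anything falls off the work surface, if the arm or the gripper's body presses on something with over 40 N, if the wrist force passes 120 N, or if a joint passes its speed limit or range.

## Working session

There is one attempt and no reset: what is moved stays moved. The work goes in short steps, each a Python script; the robot and the scene stay as the last script left them, time stands still between calls to the robot, and variables do not carry over. Pictures are saved under pics/ and viewed, at most 10 in all, crops included, and the job is handed in when it is done.

```bash
mkdir -p pics; ls; python3 - <<'E'
from bench import manip as m
import cv2, numpy as np
print(m.current_time())
for c in ("top","scene"):
    p,d=m.grab_frame(c); cv2.imwrite(f"pics/{c}0.png",p[:,:,::-1])
    for n in ("cartridge_1","cartridge_1_head","white_cap_bottle","white_tray","blue_tray","work_mat","bench_pipette","petri_dish"):
        print(c,n,[(np.round(r["at"],3).tolist(),round(r["confidence"],2)) for r in m.look_for(c,n)])
print(m.current_time(), m.current_tcp_rot(), m.current_force())
E
```

```text
bench.py
pics
0.0
top cartridge_1 [([0.456, -0.037, 0.066], 0.65), ([0.456, 0.072, 0.065], 0.65)]
top cartridge_1_head [([0.534, -0.3, 0.004], 0.74), ([0.451, -0.04, 0.082], 0.47)]
top white_cap_bottle [([0.543, -0.044, 0.061], 0.7)]
top white_tray [([0.504, 0.332, 0.0], 0.65)]
top blue_tray [([0.535, -0.297, 0.003], 0.85)]
top work_mat [([0.497, 0.016, 0.004], 0.84)]
top bench_pipette [([0.695, 0.11, 0.019], 0.63), ([0.695, -0.151, 0.015], 0.55)]
top petri_dish [([0.697, -0.15, 0.017], 0.58)]
scene cartridge_1 [([0.452, 0.062, 0.044], 0.92), ([0.55, 0.066, 0.045], 0.79), ([0.446, -0.047, 0.044], 0.6)]
scene cartridge_1_head []
scene white_cap_bottle [([0.535, -0.052, 0.041], 0.66)]
scene white_tray [([0.508, 0.332, -0.003], 0.81)]
scene blue_tray [([0.543, -0.295, -0.0], 0.71)]
scene work_mat [([0.495, 0.002, 0.002], 0.89)]
scene bench_pipette [([0.692, 0.1, 0.016], 0.86)]
scene petri_dish [([0.689, -0.156, 0.013], 0.63)]
0.9 [[-9.60554948e-01  2.78090260e-01  5.46091474e-06]
 [ 2.78090260e-01  9.60554948e-01  1.91000974e-06]
 [-4.71435357e-06  3.35329651e-06 -1.00000000e+00]] [-0.29923462 -0.07628158  0.74295269]
```

View pics/top0.png

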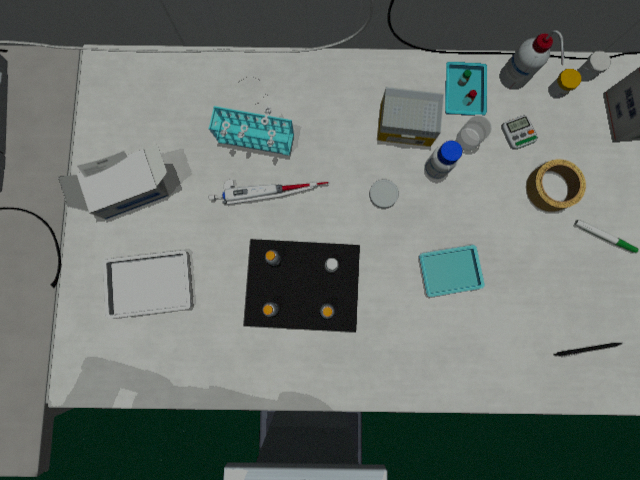

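View pics/scene0.png

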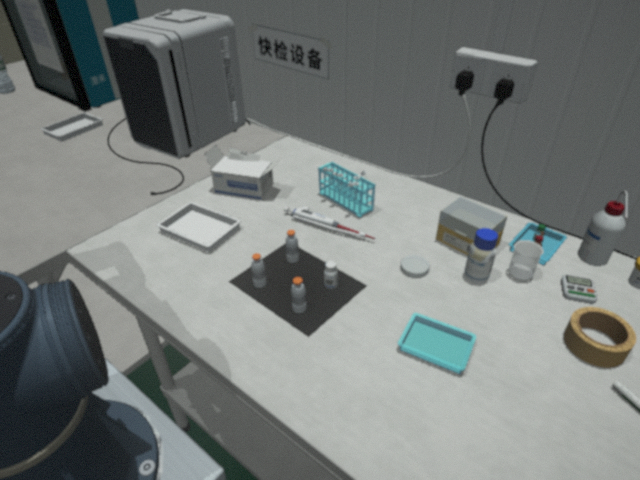

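```bash
cat > h.py <<'E'
from bench import manip as m
import cv2, numpy as np
def cloud(cam):
    p,d=m.grab_frame(cam); k=m.get_calibration(cam); K=k["camera_matrix"]
    v,u=np.indices(d.shape); 
    P=np.stack([(u-K[0,2])/K[0,0]*d,(v-K[1,2])/K[1,1]*d,d],-1)
    return p,d,(P-np.ravel(k["t"]))@np.array(k["R"])
def orange(cam):
    p,d,X=cloud(cam); h=cv2.cvtColor(p,cv2.COLOR_RGB2HSV)
    M=((h[...,0]>4)&(h[...,0]<22)&(h[...,1]>140)&(h[...,2]>90)&(d>0)&(abs(X[...,2]-.072)<.02)).astype(np.uint8)
    n,l,s,c=cv2.connectedComponentsWithStats(M)
    out=[]
    for i in range(1,n):
        if s[i,4]>15:
            q=X[l==i]; q=q[q[:,2]>np.median(q[:,2])-.003]; out.append((c[i].round(1),s[i,4],q.mean(0).round(4),(q.min(0)[:2]+q.max(0)[:2]).round(4)/2,np.ptp(q,axis=0).round(3)))
    return out
E
python3 - <<'E'
from h import *
for c in("top","scene"):
    for o in orange(c): print(c,*o)
p,d,X=cloud("top")
# cylindrical objects on mat and tray lips
def box(n,x,y,z):
    q=X[(d>0)&(X[...,0]>x[0])&(X[...,0]<x[1])&(X[...,1]>y[0])&(X[...,1]<y[1])&(X[...,2]>z[0])&(X[...,2]<z[1])]
    if len(q): print(n,len(q),q.min(0).round(3),q.max(0).round(3))
box("all mat",(.38,.62),(-.12,.14),(.03,.12))
box("white lip",(.38,.62),(.2,.45),(.016,.035))
box("blue lip",(.45,.62),(-.4,-.2),(.012,.03))
box("tallblue",(.4,.65),(-.42,-.15),(.03,.3))
box("tallwhite",(.4,.65),(.2,.5),(.03,.3))
box("pip",(.63,.76),(-.06,.3),(.005,.05))
E
```

```text
top [269.9 255.1] 67 [0.5579 0.0718 0.0783] [0.5584 0.0716] [0.016 0.016 0.006]
top [267.5 309.6] 70 [0.4558 0.0734 0.0782] [0.45595 0.0733 ] [0.017 0.017 0.005]
top [327.1 311.4] 63 [ 0.454  -0.0384  0.0779] [ 0.45385 -0.0383 ] [0.017 0.015 0.006]
scene [290.8 232.3] 16 [0.5556 0.0705 0.0784] [0.55575 0.0709 ] [0.012 0.012 0.003]
scene [256.  256.3] 18 [0.4535 0.0723 0.0785] [0.4534 0.0723] [0.013 0.009 0.005]
scene [297.  280.2] 44 [ 0.4519 -0.0383  0.0786] [ 0.4523 -0.0379] [0.015 0.016 0.004]
all mat 680 [ 0.44 -0.06  0.03] [0.571 0.087 0.082]
white lip 1039 [0.433 0.235 0.016] [0.572 0.417 0.026]
blue lip 690 [ 0.486 -0.356  0.012] [ 0.591 -0.227  0.023]
tallwhite 316 [0.495 0.395 0.03 ] [0.65  0.5   0.108]
pip 1231 [ 0.671 -0.037  0.005] [0.724 0.3   0.031]
```

The top view shows the cartridges at px (270,255), (267,310) and (327,311), and the bottle at (331,265). The white tray is at (150,284) and the front blue tray at (451,270). Measured head heights of about 0.078 m agree with the expected 0.079 m. Next I measure the tray yaws and push-test all three plungers.

```bash
cat >> h.py <<'E'
def R(a):
    c,s=np.cos(a),np.sin(a); return np.array([[-s,c,0],[c,s,0],[0,0,-1.]])
CART={"A":(.5567,.0713),"B":(.4547,.0728),"C":(.4529,-.0383)}
def force(n=10):
    f=[]
    for _ in range(n): f.append(m.current_force()); m.dwell(.02)
    return np.mean(f,0)
E
python3 - <<'E'
from h import *
p,d,X=cloud("top")
for n,x,y,z in(("white",(.40,.60),(.2,.45),(.014,.03)),("blue",(.46,.62),(-.4,-.2),(.011,.03))):
    q=X[(d>0)&(X[...,0]>x[0])&(X[...,0]<x[1])&(X[...,1]>y[0])&(X[...,1]<y[1])&(X[...,2]>z[0])&(X[...,2]<z[1])]
    print(n,cv2.minAreaRect(q[:,:2].astype(np.float32)*1000))
m.set_gripper(0.0,40)
for k in "ABC":
    x,y=CART[k]
    m.move_ptp([x,y,.11],R(0)); m.move_l([x,y,.086],max_speed=.08); m.dwell(.3)
    f0=force()
    for z in (.0775,.0755,.0735,.0715):
        m.move_l([x,y,z],max_speed=.03); m.dwell(.15); f=force(5)-f0
        print(k,z,m.current_ee_pos()[2].round(4),f.round(2))
        if f[2]>4.5: break
    m.move_l([x,y,.11],max_speed=.1)
print(m.current_time(),m.current_qpos().round(2))
E
```

```text
white ((502.18389892578125, 326.2800598144531), (120.39364624023438, 171.5795135498047), 7.909032821655273)
blue ((537.7670288085938, -292.021484375), (90.00426483154297, 121.01614379882812), 10.204520225524902)
A 0.0775 0.0776 [-0.07  0.    0.64]
A 0.0755 0.0755 [-0.24 -0.42  1.06]
A 0.0735 0.0735 [ 0.14 -0.55  1.48]
A 0.0715 0.0715 [ 0.41 -0.08  1.68]
B 0.0775 0.0777 [-0.65 -0.33  7.07]
C 0.0775 0.0776 [-0.52  0.43  7.46]
12.7833 [-0.19  0.36  2.   -0.    0.78 -0.19]
```

A is weak (about 1.7 N at roughly 7 mm of travel). B and C are stiff (over 7 N within 1.5 mm). The fitted tray sizes match the given ones. I place A first.

```bash
cat >> h.py <<'E'
TR={"w":((.5022,.3263),np.radians(7.9)),"b":((.5378,-.2920),np.radians(10.2))}
def slot(t,ly):
    (x,y),a=TR[t]; return x-np.sin(a)*ly, y+np.cos(a)*ly, a
def transfer(k,t,ly):
    x,y=CART[k]; X,Y,a=slot(t,ly)
    m.move_ptp([x,y,.13],R(0)); m.set_gripper(.75,40)
    m.move_l([x,y,.022],max_speed=.12); m.set_gripper(0,40); m.dwell(.1)
    print(k,"grip",m.current_grip_width(),m.current_grip_force())
    m.move_l([x,y,.15],max_speed=.12)
    print("lifted",m.current_grip_width(),m.current_time())
    m.move_ptp([X,Y,.15],R(a)); m.move_l([X,Y,.045],max_speed=.12); f0=force(4)
    m.move_l([X,Y,.0215],max_speed=.05); m.dwell(.1); print("down",force(4)-f0,m.current_ee_pos())
    m.set_gripper(.5); m.dwell(.1); m.move_l([X,Y,.15],max_speed=.12)
    print("t",m.current_time())
def snap(name):
    for c in("top","scene"):
        for o in orange(c): print(c,*o[:4])
    p,_=m.grab_frame("scene"); cv2.imwrite(f"pics/{name}.png",cv2.resize(p[140:400,100:520],(800,496))[:,:,::-1])
E
python3 - <<'E'
from h import *
transfer("A","b",0); snap("a")
print(slot("b",0))
E
```

```text
A grip 0.31448090422352765 39.0173202753067
lifted 0.3176075847544454 16.85
down [-2.23369452  1.21071413  5.94322747] [ 0.53775432 -0.29179544  0.021323  ]
t 21.7167
top [460.1 268.8] 59 [ 0.5374 -0.2907  0.0774] [ 0.53715 -0.2902 ]
top [267.5 309.5] 70 [0.456  0.0732 0.0781] [0.456  0.0734]
top [327.1 311.5] 66 [ 0.4539 -0.0384  0.0784] [ 0.4538 -0.0383]
scene [256.1 256.4] 17 [0.4536 0.0721 0.0784] [0.4537 0.0724]
scene [297.  280.2] 44 [ 0.452  -0.0382  0.0785] [ 0.45225 -0.0381 ]
(np.float64(0.5378), np.float64(-0.292), np.float64(0.1780235837034216))
```

View pics/a.png

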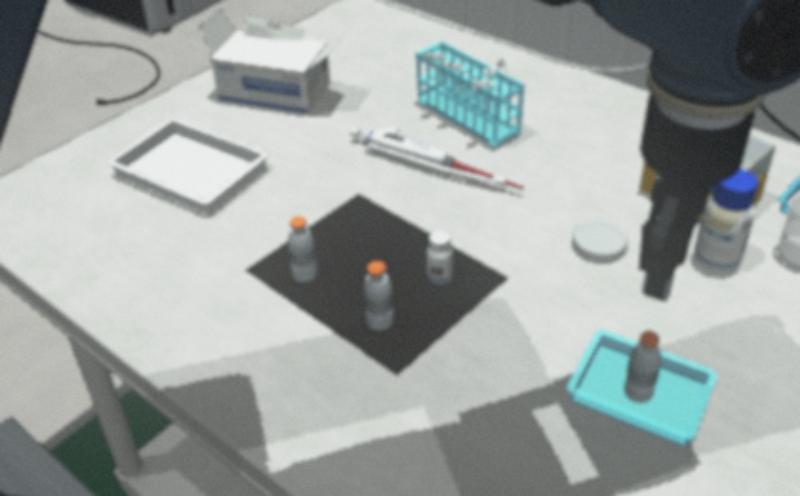

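A stands upright in the blue tray at crop px (645,368), with its head at z 0.077. The bystanders have not moved. It touched down slightly early (6 N), so I release 0.5 mm higher for the other two.

```bash
sed -i 's/\[X,Y,.0215\]/[X,Y,.022]/' h.py; python3 - <<'E'
from h import *
transfer("C","w",38); transfer("B","w",-38)
m.move_ptp([.40,.0,.25],R(0)); snap("b")
p,_=m.grab_frame("top"); cv2.imwrite("pics/c.png",p[:,:,::-1])
print(slot("w",38),slot("w",-38),m.current_time())
for n in ("white_cap_bottle","bench_pipette","petri_dish"): print(n,[(np.round(r["at"],3),r["confidence"]) for r in m.look_for("top",n)])
E
```

```text
C grip 0.31766356577516547 38.904240131378174
lifted 0.31668697609719576 26.0333Traceback (most recent call last):
  File "<stdin>", line 2, in <module>
  File "h.py", line 34, in transfer
    m.move_ptp([X,Y,.15],R(a)); m.move_l([X,Y,.045],max_speed=.12); f0=force(4)
    ~~~~~~~~~~^^^^^^^^^^^^^^^^
host.Unreachable: the arm cannot take that pose within its joint ranges
```

```bash
python3 - <<'E'
from h import *
print(m.current_qpos().round(3))
for ly in(38,.038,-.038):
    X,Y,a=slot("w",ly); 
    for da in(0,.3,.6,1.2):
        q=m.inverse_kinematics([X,Y,.15],R(a+da)); print(ly,round(X,3),round(Y,3),da,None if q is None else np.round(q,2))
E
```

```text
[-0.187  0.294  1.97   0.     0.88  -0.187]
38 -4.721 37.966 0 None
38 -4.721 37.966 0.3 None
38 -4.721 37.966 0.6 None
38 -4.721 37.966 1.2 None
0.038 0.497 0.364 0 [ 0.56  0.56  1.55 -0.    1.04  0.42]
0.038 0.497 0.364 0.3 [ 0.56  0.56  1.55 -0.    1.04  0.12]
0.038 0.497 0.364 0.6 [ 0.56  0.56  1.55 -0.    1.04 -0.18]
0.038 0.497 0.364 1.2 [ 0.56  0.56  1.55 -0.    1.04 -0.78]
-0.038 0.507 0.289 0 [ 0.44  0.5   1.64 -0.    1.    0.3 ]
-0.038 0.507 0.289 0.3 [ 0.44  0.5   1.64 -0.    1.   -0.  ]
-0.038 0.507 0.289 0.6 [ 0.44  0.5   1.64 -0.    1.   -0.3 ]
-0.038 0.507 0.289 1.2 [ 0.44  0.5   1.64 -0.    1.   -0.9 ]
```

That was my unit slip: I passed 38 instead of 0.038 m, and nothing moved. C is still held in the lifted position, so I resume from there.

```bash
python3 - <<'E'
s=open("h.py").read()
s=s.replace('    m.move_ptp([X,Y,.15],R(a));','    place(X,Y,a)\ndef place(X,Y,a):\n    m.move_ptp([X,Y,.15],R(a));')
open("h.py","w").write(s)
E
python3 - <<'E'
from h import *
place(*slot("w",.038)); transfer("B","w",-.038)
m.move_ptp([.40,.0,.25],R(0)); snap("b")
p,_=m.grab_frame("top"); cv2.imwrite("pics/c.png",p[:,:,::-1])
print(slot("w",.038),slot("w",-.038),m.current_time())
for n in ("white_cap_bottle","bench_pipette","petri_dish"): print(n,[(np.round(r["at"],3),r["confidence"]) for r in m.look_for("top",n)])
E
```

```text
down [-0.1552196 -0.0896792  0.1804395] [0.49693829 0.36392134 0.02164564]
t 31.0167
B grip 0.3184068802967885 38.88503909111023
lifted 0.31554744092483333 35.275
down [-0.14454063 -0.01697669 -0.08445492] [0.50733814 0.28864714 0.0217843 ]
t 39.65
top [460.  268.8] 63 [ 0.5374 -0.2905  0.0773] [ 0.537  -0.2907]
top [154.8 280.7] 62 [0.5067 0.2882 0.077 ] [0.5062  0.28795]
top [114.6 285.3] 69 [0.4969 0.3632 0.0768] [0.49765 0.3638 ]
scene [440.9 317.4] 34 [ 0.5345 -0.2916  0.0778] [ 0.5348  -0.29125]
(np.float64(0.4969771072505884), np.float64(0.36393935960305573), np.float64(0.13788101090755203)) (np.float64(0.5074228927494115), np.float64(0.2886606403969442), np.float64(0.13788101090755203)) 41.0833
white_cap_bottle [(array([ 0.543, -0.042,  0.06 ]), 0.53), (array([0.696, 0.11 , 0.02 ]), 0.17)]
bench_pipette [(array([0.692, 0.109, 0.02 ]), 0.87)]
petri_dish [(array([ 0.698, -0.152,  0.016]), 0.75)]
```

View pics/b.png

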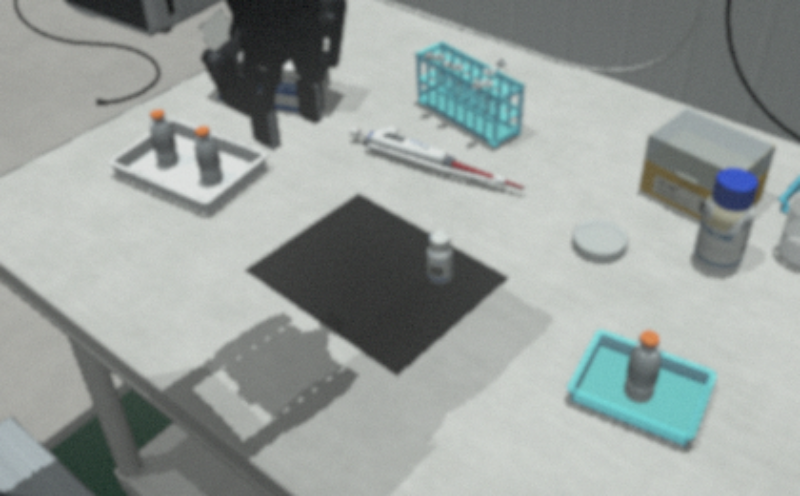

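View pics/c.png

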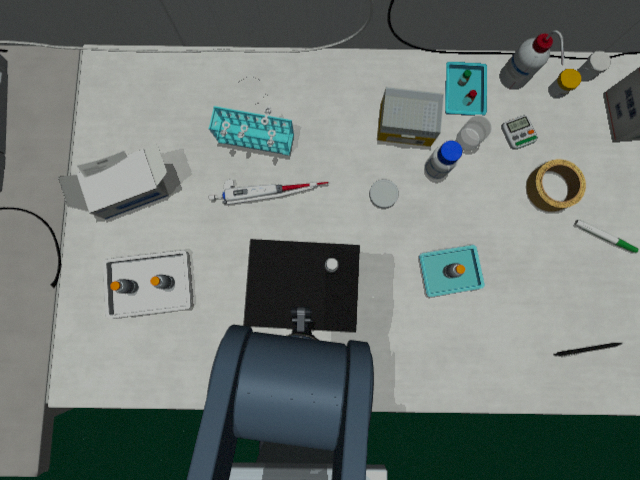

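Two cartridges stand upright in the white tray at top-view px (115,285) and (155,281), and one in the blue tray at (460,269). The bottle at (331,265), the pipette and the dish have not moved, and the arm is clear.

```bash
python3 -c "
from bench import manip as m
print(m.sign_off(), m.current_time())"
```

```text
the job is handed in; nothing more can be done
the job is handed in; nothing more can be done
```

The job is handed in: the push tests found two stiff cartridges and one weak, and the stiff ones stand upright in the white tray and the weak one in the blue, with the bottle, pipette and petri dish unmoved, at about 41 s of the 72 s allowed.

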